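Index the pendant blank one notch round

ROBOT

A 6-joint arm with a two-finger parallel gripper is mounted at the origin on the work surface. World frame = base frame: x ahead of the robot, y to its left, z up, the work surface at z = 0. Lengths are in mm, angles in rad, forces in N, time in s.
With the tool pointing down it reaches from about 325 to 900 mm from the base axis. Payload 3.5 kg.
Tool frame: the origin (TCP) lies on the centre line of the jaws, within the pads' length; the fingertips stand tcp_to_tips ahead of it and the grasp point (between the pads) lies 3 mm ahead of it (tcp_to_tips is the distance from the TCP to the fingertips, in mm); z points along the fingers, y is the direction in which the jaws open and shut (so a half turn about z gives the same grasp; the last joint's range is limited). The gripper opens to 85 mm and grips with 20 to 120 N. Pads are 22 mm wide; open, the fingers measure 114 mm over their backs; the gripper's body (76 mm by 85 mm) begins 54 mm behind the grasp point. The pads swing forward as they close: fully open they stand 13 mm farther back than shut.
Start: joints at [-1.359, 0.276, -0.026, 1.268, 0, 1.467], TCP at [193.504, -594.288, 230.113] pointing down, gripper open.
Joint ranges: [-3.12, 3.12], [-0.85, 1.88], [-1.08, 1.24], [-1.95, 2.15], [-1.57, 1.53], [-3.14, 3.14]. Speed limits (rad/s): [2.57, 2.57, 3.14, 3.14, 3.14, 3.14].

INTERFACE

Orientations are given as a unit quaternion [w, x, y, z].
In Python, from rig import sense, grab_frame, hand_in, tcp_to_tips gives the robot as it stands.
- The arm moves only by the tool servo_tool, never from a script. Its argument "targets" is a list of rows, each a list of 3 entries, a list of its own where there are three numbers: the opening, from -1 (shut) to 1 (fully open), then the shift along the tool's x, y, z in m, then the turn, a rotation vector about the tool's x, y, z in rad. A call has 1 to 20 rows; each row shifts and turns the commanded pose from where the row before left it, along the tool's axes as they then stand; what a row does not reach is not made up. A row lasts 1/10 s, in which the tool goes at most 50 mm and 8.59 degrees, less where a joint would pass 70% of its speed; a pose out of reach is approached as far as the arm can. A call with a gripper value outside its range is refused whole. The fingers move at their own pace and stop on an object; the grip force is fixed at half the most. Time passes only in rows, so rows that do not move let the fingers close. It gives the time, the measured TCP pose, the force and the opening at its end, in the units of the state.
- sense(): the state, without advancing time (a new reading comes with each control period).
- grab_frame(name): name is "side" or "top" or "wrist"; returns a dict with "image" (384x512x3 uint8, blue, green, red), "fx", "fy", "cx", "cy" (pixels), "camera_from_world" (4x4, takes a point from world to camera coordinates). Camera axes: x right, y up, looking along -z (the intrinsics and any distortion apply to the point x, -y, -z); pixel columns grow to the right and rows downward; lengths in mm; the calibration is good to about 2 mm. A picture is of the moment at which its call begins. There is no depth.
- hand_in(): hands the job in, once; it reports no verdict.
The state is a dict: "clock": time; "q": joint angles; "dq": joint speeds; "joint_efforts": joint torques, N m; "eef_pos": TCP position; "tool_rot": TCP orientation; "contact_force": force on the tool from outside, world axes, zero at the start; "torque": the same for the moment, N m; "width": finger opening in mm.
Only numpy, scipy, OpenCV 4.12 (cv2) and the standard library are available. Lean on these libraries where they do the work, as an engineer would, in place of code of your own. Each camera call takes 0.05 s, during which the arm holds its last target. There are 200 camera calls.

TASK

On the small indexing table, gently (a light push is enough) press the steel plunger button down with the fingertips to free it, turn the table clockwise (seen from above) to the very next notch, and let the plunger spring back up so that it locks there. Do not turn it on towards a further notch or the other way, do not pinch or pick up anything, and leave the tools and jewellery around it where they are.

Things in the scene. Friction and masses are not known exactly. Their poses are not given: they have to be found in the camera images.
- divider: The indexing table's fixed base, screwed down: grey round foot 124 mm wide under a fixed octagonal steel index plate (132 mm across flats, top face 46 mm up) with an open notch 13 mm wide in the middle of each of its 8 flats, 45 degrees apart. Origin on the rotation axis at the work surface, z up; x points through the notch in which the plunger starts.
- turntable (a joint): Angle of the turning part, rad, positive clockwise seen from above: within 0.02 of 0 in the starting notch, 0.785 at the next notch clockwise. Locked in a notch it has about 0.04 rad of play either way; unlocked it turns with slight friction (0.06 N m) and stays where it is left.
- plunger (a joint): Travel of the plunger, m: 0 fully up, 0.012 fully down. A spring lifts it (3 N when up, 8 N when down). Its 8 mm wide locking tooth, under the arm, fills a notch when up (2.5 mm free each side) and is clear of the plate from 0.007 on. Between notches the plate's underside keeps it down at about 0.007 until it meets a notch and springs up into it.
- plunger_top (a point): Centre of the flat top of the plunger button: plain round steel mushroom head, 36 mm wide, 9 mm thick, on a 10 mm stem above the square lug (26 x 34 mm, top 64 mm up) at the end of the turning part's one arm. Top 86 mm above the work surface when up. It goes straight down when pressed, and goes round with the arm on an 80 mm radius about the divider's axis.
- clamp_knob (a point): The turning part's middle: top of the small brass clamp knob (15 mm wide, 80 mm above the work surface) on the rotation axis, which holds a round copper pendant blank (64 mm) on the dark steel disc (92 mm wide, top 61 mm up). Not to be used. The x axis points along the arm to the plunger.
- bangle: Bystander: brass bangle, 62 mm wide, 12 mm high, lying flat beside the indexing table. Origin at the centre of its underside.
- bench_block: Bystander: square steel bench block, 45 x 45 x 20 mm. Origin at the centre of its underside.
- punch: Bystander: dark steel doming punch standing on end, 18 mm wide, 71 mm high. Origin at the centre of its foot.
- hammer: Bystander: hammer lying on the bench to the robot's left. Origin under its middle.
- torch: Bystander: torch handpiece with red grip and bent steel nozzle, about 270 mm long, lying to the robot's right. Origin under its grip.
- flux_jar: Bystander: jar, 52 mm wide, 60 mm high, far to the left. Origin at the centre of its foot.
- graver: Bystander: wood-handled graver, 130 mm long, lying far to the right. Origin under its middle.
There are look-alikes about, which are no part of the job. Leave any pink or red look-alike of the divider alone.

How it is judged (in metres and radians):
On the way, in this order (a step that is already met when the one before it is completed fails the run):
1. the fingers press the plunger in (at least 7 mm) with the table still at its first notch (value of joint plunger above 0.007 m and contact force between the fingers and divider above 0.5 N and value of joint turntable between -0.25 and 0.25 rad), for 0.05 s.
2. the table has turned more than half-way clockwise to the next notch (value of joint turntable above 0.392699 rad), for 0.05 s.
At the end, for the whole second after the job is handed in: The table stands at rest at the next notch clockwise (45 degrees, within 0.06 rad) with the plunger sprung up into it (within 2 mm of fully up) (value of joint turntable between 0.725398 and 0.845398 rad and value of joint plunger below 0.002 m and velocity of joint turntable between -0.05 and 0.05 rad/s); the robot touches nothing.
It fails at once if the indexing table is pinched or pressed hard (over 45 N) (contact force between the fingers and divider above 45 N).
It fails at once if turned on past half-way to the second notch (value of joint turntable above 1.1781 rad).
It fails at once if turned half-way to the notch the other way (anticlockwise) (value of joint turntable below -0.392699 rad).
It fails at once if a loose bystander is moved more than 20 mm or lifted (distance of any of bangle, bench_block, punch, hammer, torch, flux_jar, graver from where it was at the start of the episode above 0.02 m).
It fails at once if the punch or the jar is knocked over (angle between any of punch, flux_jar's own z axis and vertical above 0.5 rad).
It also fails if it takes over 38 s, if anything falls off the work surface, if the arm or the gripper's body presses on something with over 40 N, if the wrist force passes 120 N, or if a joint passes its speed limit or range.

## Working session

There is one attempt and no reset: what is moved stays moved. The work goes in short steps, Python scripts to look and compute and a tool call to move; the robot and the scene stay as the last step left them, time stands still between calls to the robot, and variables do not carry over. Pictures are saved under pics/ and viewed, about 8 in all and at most 12, crops included, and the job is handed in when it is done.

Besides the shell and the picture viewer there is one more tool, called after "Request:" by a JSON object that holds its "op" and its "data", one argument or row to a line. servo_tool: Moves the arm, as the interface text tells. Its arguments: {"type":"object","properties":{"targets":{"type":"array"}},"required":["targets"]}

```bash
mkdir -p pics; python3 - <<'E'
from rig import *
import cv2,numpy as np,pickle
s=sense();print(s['clock'],s['eef_pos'],s['tool_rot'],s['width'],tcp_to_tips)
d={n:grab_frame(n) for n in("top","side")}
pickle.dump(d,open('f.pkl','wb'))
for n in d:
  cv2.imwrite(f'pics/{n}0.png',d[n]['image']);print(n,d[n]['fx'],d[n]['cx'],d[n]['cy'],np.round(d[n]['camera_from_world'],3).tolist(),[k for k in d[n]])
E
```

```text
0.0 [ 193.30184948 -593.50918349  228.92953998] [-1.14542189e-03  9.87641067e-01  1.56728437e-01 -9.28087051e-05] 85.27649090502632 22.0
top 471.15611792398977 252.41398902151488 194.51271744950182 [[-0.009, -1.0, -0.003, 12.97], [0.996, -0.01, 0.094, -543.428], [-0.094, -0.002, 0.996, -1428.798], [0.0, 0.0, 0.0, 1.0]] ['image', 'fx', 'fy', 'cx', 'cy', 'camera_from_world']
side 398.9543536539694 253.51085965680497 186.31909923403052 [[0.942, -0.334, 0.006, -508.771], [0.193, 0.559, 0.806, -164.736], [-0.273, -0.759, 0.592, -1059.104], [0.0, 0.0, 0.0, 1.0]] ['image', 'fx', 'fy', 'cx', 'cy', 'camera_from_world']
```

View pics/top0.png

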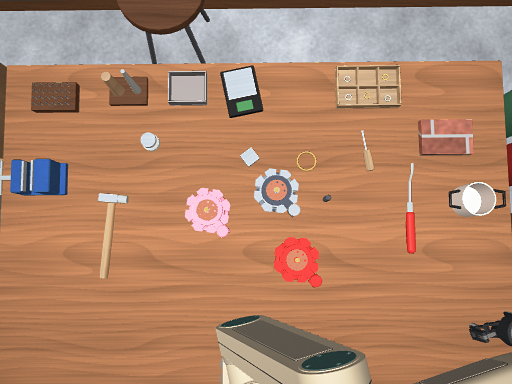

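View pics/side0.png

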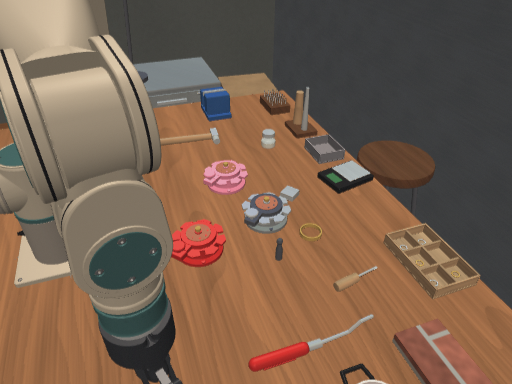

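Top view, candidates: the grey/steel table at about (277,190) with its button at (294,210), the pink one at (207,211) and the red one at (297,262). I choose the grey one. The punch stands at (327,198) near the button, the bangle at (306,161) and the block at (250,157). In the side view the grey table is at (266,208) with its button at (251,214).

```bash
cat > h.py <<'E'
import numpy as np,cv2
def ray(f,u,v,z):
    T=np.array(f['camera_from_world']);R=T[:3,:3];o=-R.T@T[:3,3]
    d=R.T@np.array([(u-f['cx'])/f['fx'],-(v-f['cy'])/f['fy'],-1]); return o+d*(z-o[2])/d[2]
def proj(f,p):
    T=np.array(f['camera_from_world']);c=T[:3,:3]@np.array(p)+T[:3,3]
    return np.array([f['cx']+f['fx']*c[0]/-c[2],f['cy']-f['fy']*c[1]/-c[2]])
E
python3 - <<'E'
import pickle;from h import *
d=pickle.load(open('f.pkl','rb'))
t=d['top']
print('axis',ray(t,277,190,80),'btn',ray(t,294,210,86),'punch',ray(t,327,198,60),'bangle',ray(t,306,161,6),'block',ray(t,250,157,20))
a=cv2.resize(t['image'][165:235,230:340],None,fx=7,fy=7,interpolation=cv2.INTER_CUBIC)[:,:770]
cv2.imwrite('pics/c1.png',a)
a=cv2.resize(d['side']['image'][180:270,230:320],None,fx=6.5,fy=6.5,interpolation=cv2.INTER_CUBIC)
cv2.imwrite('pics/c2.png',a)
E
```

```text
axis [551.16331471 -65.49256068  80.        ] btn [ 490.78141128 -114.46494911   86.        ] punch [ 527.58952664 -216.62499465   60.        ] bangle [ 649.77256955 -161.79536634    6.        ] block [661.79295509  14.33279849  20.        ]
```

View pics/c1.png

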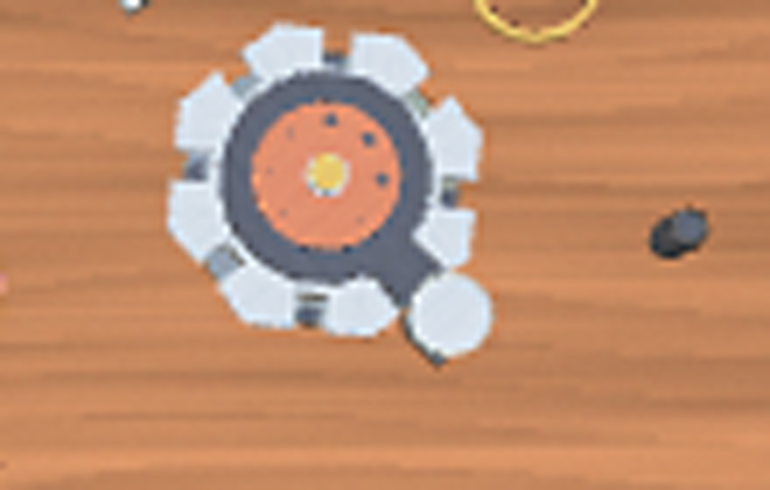

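View pics/c2.png

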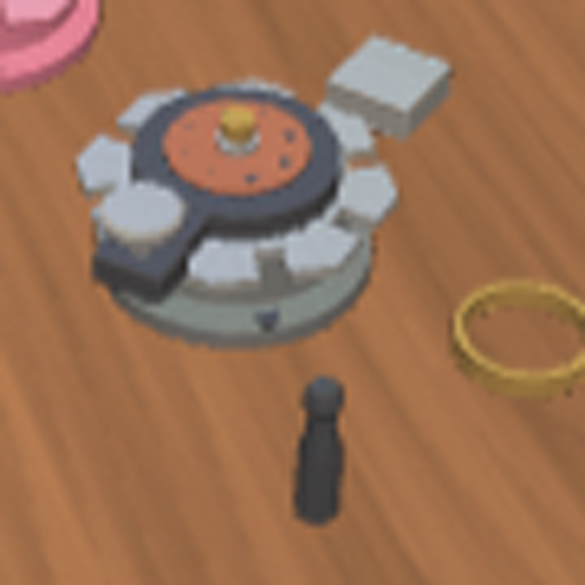

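The crops confirm the grey steel table: button at about (293.9,209.4) in top and (251.2,212.2) in side, brass knob at (276.3,189.3) in top. The punch is clear of the button's clockwise path, which goes toward the robot. Next I check the button with both views, while shutting the fingers and turning the tool in place.

Request:
{"op": "servo_tool", "data": {
  "targets": [
    [-1,[0,0,0],[0,0,-0.149]],
    [-1,[0,0,0],[0,0,-0.149]],
    [-1,[0,0,0],[0,0,-0.149]],
    [-1,[0,0,0],[0,0,-0.149]],
    [-1,[0,0,0],[0,0,-0.149]],
    [-1,[0,0,0],[0,0,-0.149]],
    [-1,[0,0,0],[0,0,-0.149]],
    [-1,[0,0,0],[0,0,-0.149]],
    [-1,[0,0,0],[0,0,-0.149]],
    [-1,[0,0,0],[0,0,-0.149]],
    [-1,[0,0,0],[0,0,-0.149]],
    [-1,[0,0,0],[0,0,-0.149]],
    [-1,[0,0,0],[0,0,-0.149]],
    [-1,[0,0,0],[0,0,0]]
  ]
}}

```text
clock: 1.5
eef_pos: [193.4, -593.9, 229.5]
tool_rot: [-0.0, 0.43, 0.903, 0.0]
contact_force: [-0.4, -0.2, -0.6]
width: 0.1
```

```bash
cat >> h.py <<'E'
from scipy.spatial.transform import Rotation as Ro
def R_of(s):
    w,x,y,z=s['tool_rot']; return Ro.from_quat([x,y,z,w]).as_matrix()
E
python3 - <<'E'
import pickle;from h import *;from rig import *
d=pickle.load(open('f.pkl','rb'));t=d['top'];si=d['side']
B=ray(t,293.9,209.4,86);A=ray(t,276.3,189.3,80);print('top',A,B,np.linalg.norm(B[:2]-A[:2]),np.degrees(np.arctan2(*(B-A)[1::-1])))
B2=ray(si,251.2,212.2,86);A2=ray(si,266.2,198.6,78);print('side',A2,B2,np.linalg.norm(B2[:2]-A2[:2]))
s=sense();R=R_of(s);print(s['clock'],s['q'],s['eef_pos'],R.round(3),s['width'],tcp_to_tips,s['contact_force'])
print('shift',R.T@(np.array([*((B+B2)/2)[:2],86+22+40])-s['eef_pos']))
E
```

```text
top [553.27592143 -63.44095077  80.        ] [ 492.55560016 -114.20125293   86.        ] 79.14269195631911 -140.10542445136778
side [552.02381286 -69.96328082  78.        ] [ 490.0298838  -120.74898277   86.        ] 80.1400946055363
1.5 [-1.35936793e+00  2.76785739e-01 -2.72118652e-02  1.26803350e+00
 -8.58819151e-06 -4.69355295e-01] [ 193.42830314 -593.85084714  229.49060046] [[-0.629  0.777 -0.   ]
 [ 0.777  0.629  0.001]
 [ 0.001  0.001 -1.   ]] 0.12247897605156019 22.0 [-0.42520755 -0.16339158 -0.56892986]
shift [182.61503773 531.25132118  81.98511502]
```

Request:
{"op": "servo_tool", "data": {
  "targets": [
    [-1,[0.0152,0.0443,0],[0,0,0]],
    [-1,[0.0152,0.0443,0],[0,0,0]],
    [-1,[0.0152,0.0443,0],[0,0,0]],
    [-1,[0.0152,0.0443,0],[0,0,0]],
    [-1,[0.0152,0.0443,0],[0,0,0]],
    [-1,[0.0152,0.0443,0],[0,0,0]],
    [-1,[0.0152,0.0443,0],[0,0,0]],
    [-1,[0.0152,0.0443,0],[0,0,0]],
    [-1,[0.0152,0.0443,0],[0,0,0]],
    [-1,[0.0152,0.0443,0],[0,0,0]],
    [-1,[0.0152,0.0443,0],[0,0,0]],
    [-1,[0.0152,0.0443,0],[0,0,0]],
    [-1,[0,0,0.04],[0,0,0]],
    [-1,[0,0,0.04],[0,0,0]],
    [-1,[0,0,0],[0,0,0]],
    [-1,[0,0,0],[0,0,0]]
  ]
}}

```text
clock: 3.1
eef_pos: [490.9, -117.6, 149.8]
tool_rot: [-0.001, 0.431, 0.902, -0.0]
contact_force: [0.9, 1.0, 0.6]
width: -0.0
```

```bash
python3 - <<'E'
from h import *;from rig import *
s=sense();print(s['clock'],s['q'].round(3) if hasattr(s['q'],'round') else s['q'],s['eef_pos'],s['contact_force'])
R=R_of(s);tip=np.array(s['eef_pos'])+R@[0,0,22.];print('tip',tip)
f=grab_frame('side');w=grab_frame('wrist')
print('side tip px',proj(f,tip),'btn guess px',proj(f,[*tip[:2],86]),'wrist tip px',proj(w,tip),'btn guess',proj(w,[*tip[:2],86]))
a=cv2.resize(f['image'][150:260,190:330],(700,550),interpolation=cv2.INTER_CUBIC)
cv2.imwrite('pics/s1.png',a);cv2.imwrite('pics/w1.png',w['image'])
import pickle;pickle.dump((f,w),open('g.pkl','wb'))
E
```

```text
3.1 [-0.363  0.125 -0.391  1.057  0.     0.528] [ 490.88662493 -117.61888028  149.8397511 ] [0.85996329 1.03852515 0.64830903]
tip [ 490.83786114 -117.60004696  127.8398132 ]
side tip px [251.13040075 198.92598383] btn guess px [251.09535198 211.40928403] wrist tip px [258.8421411  220.89831444] btn guess [258.77683259 197.25961423]
```

View pics/s1.png

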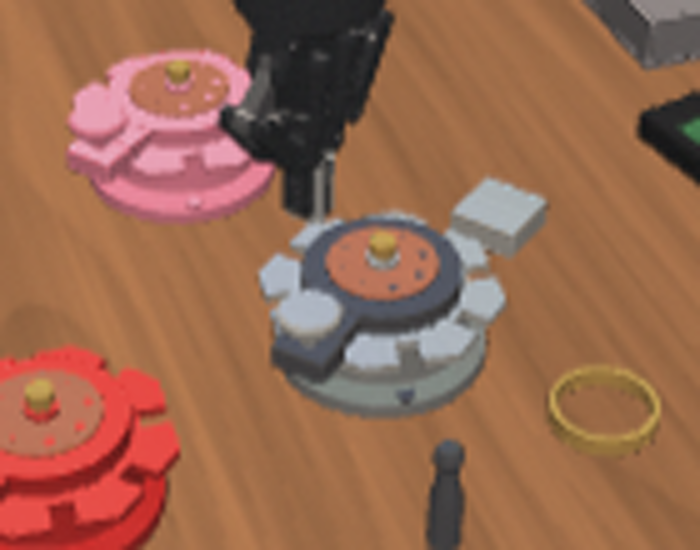

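View pics/w1.png

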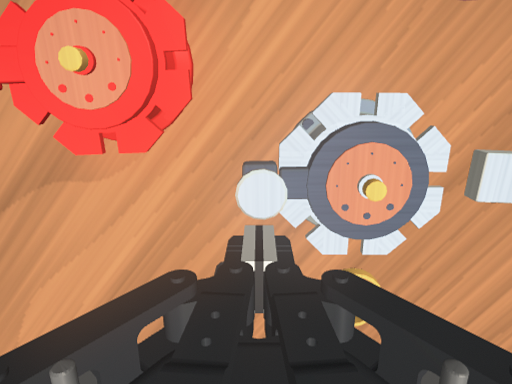

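The side crop shows the fingertips just short of the button, whose top is at crop (309,312). The wrist picture shows the button at (262,194), the shut tips at about (258,227) and the arm along the image's x axis. I now refine the button position with the wrist view.

```bash
python3 - <<'E'
from h import *;from rig import *;import pickle
f,w=pickle.load(open('g.pkl','rb'));s=sense();R=R_of(s)
im=w['image'].astype(int);m=((im.min(2)>185)).astype(np.uint8)
# button blob
m[:, :230]=0;m[:,300:]=0;m[:160]=0;m[225:]=0
m=cv2.morphologyEx(m,cv2.MORPH_OPEN,np.ones((9,9),np.uint8))
cs,_=cv2.findContours(m,0,2);c=max(cs,key=cv2.contourArea);e=cv2.minEnclosingCircle(c);print(e)
u,v=262,194
for p in((u,v),e[0]):
  B=ray(w,*p,86);A=ray(w,375,188,80)
  print(B,A,np.linalg.norm((B-A)[:2]),'ang',np.degrees(np.arctan2(*(B-A)[1::-1])),'shift',R.T@(B-s['eef_pos']))
print('side btn',ray(f,190+309/5,150+312/5,86))
E
```

```text
((270.1030578613281, 200.56869506835938), 36.58147048950195)
[ 491.07639955 -114.44377502   86.        ] [550.14693324 -63.63031756  80.        ] 77.91877443249886 ang -139.29733362172902 shift [ 4.88400337  1.03083892 66.19720311]
[ 498.28237276 -114.61696274   86.        ] [550.14693324 -63.63031756  80.        ] 72.72943434264725 ang -135.48905231067346 shift [ 0.2225215   6.52866522 66.22036769]
side btn [ 491.25161751 -122.0377107    86.        ]
```

Request:
{"op": "servo_tool", "data": {
  "targets": [
    [-1,[0.0025,0.0018,0.018],[0,0,0]],
    [-1,[0,0,0.018],[0,0,0]],
    [-1,[0,0,0],[0,0,0]],
    [-1,[0,0,0],[0,0,0]]
  ]
}}

```text
clock: 3.6
eef_pos: [492.6, -115.6, 115.8]
tool_rot: [0.001, 0.431, 0.902, 0.0]
contact_force: [-1.0, -0.2, 0.7]
width: -0.1
```

Request:
{"op": "servo_tool", "data": {
  "targets": [
    [-1,[0,0,0.003],[0,0,0]],
    [-1,[0,0,0.003],[0,0,0]],
    [-1,[0,0,0.003],[0,0,0]],
    [-1,[0,0,0],[0,0,0]]
  ]
}}

```text
clock: 4.0
eef_pos: [491.2, -114.7, 104.9]
tool_rot: [-0.0, 0.43, 0.903, -0.0]
contact_force: [-0.2, 0.4, -1.0]
width: -0.1
```

Request:
{"op": "servo_tool", "data": {
  "targets": [
    [-1,[0,0,0.002],[0,0,0]],
    [-1,[0,0,0.002],[0,0,0]],
    [-1,[0,0,0],[0,0,0]]
  ]
}}

```text
clock: 4.3
eef_pos: [491.2, -114.7, 100.7]
tool_rot: [-0.0, 0.43, 0.903, -0.0]
contact_force: [0.2, -0.0, 0.1]
width: 0.1
```

```bash
python3 - <<'E'
from h import *;from rig import *
s=sense();R=R_of(s);tip=np.array(s['eef_pos'])+R@[0,0,22.];print(s['eef_pos'],s['contact_force'])
f=grab_frame('side');w=grab_frame('wrist')
print(proj(f,tip),proj(w,tip))
a=cv2.resize(f['image'][160:250,200:300],(600,540),interpolation=cv2.INTER_CUBIC)
b=cv2.resize(w['image'][120:300,180:400],(660,540))
cv2.imwrite('pics/s2.png',cv2.resize(np.hstack([a,b]),None,fx=.63,fy=.63,interpolation=cv2.INTER_AREA))
E
```

```text
[ 491.21723649 -114.68350284  100.71881008] [ 0.23180856 -0.03024214  0.12819557]
[250.85588732 212.82045645] [259.97225924 224.29854233]
```

View pics/s2.png

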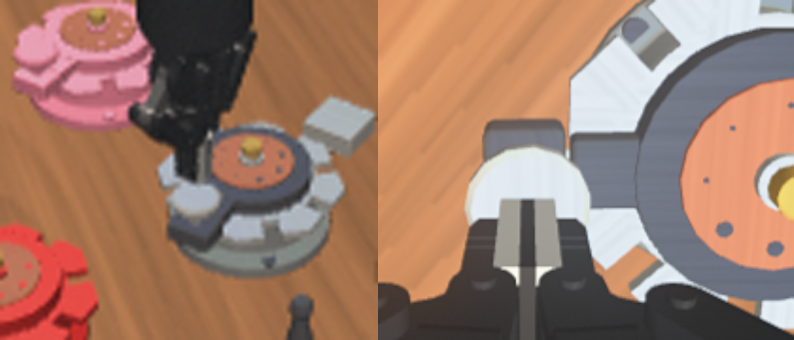

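The tips are over the button but not yet touching, with the force still about 0. I continue down in small steps and watch the force.

Request:
{"op": "servo_tool", "data": {
  "targets": [
    [-1,[0,0,0.002],[0,0,0]],
    [-1,[0,0,0],[0,0,0]],
    [-1,[0,0,0],[0,0,0]]
  ]
}}

```text
clock: 4.7
eef_pos: [491.5, -114.8, 99.1]
tool_rot: [-0.0, 0.43, 0.903, -0.0]
contact_force: [0.6, -0.2, -0.2]
width: 0.0
```

Request:
{"op": "servo_tool", "data": {
  "targets": [
    [-1,[0,0,0.002],[0,0,0]],
    [-1,[0,0,0],[0,0,0]],
    [-1,[0,0,0],[0,0,0]]
  ]
}}

```text
clock: 5.0
eef_pos: [491.4, -114.8, 97.0]
tool_rot: [-0.0, 0.43, 0.903, -0.0]
contact_force: [-0.2, -0.4, 0.1]
width: 0.1
```

Request:
{"op": "servo_tool", "data": {
  "targets": [
    [-1,[0,0,0.002],[0,0,0]],
    [-1,[0,0,0],[0,0,0]],
    [-1,[0,0,0],[0,0,0]]
  ]
}}

```text
clock: 5.3
eef_pos: [491.4, -114.8, 95.0]
tool_rot: [-0.0, 0.43, 0.903, -0.0]
contact_force: [0.8, 0.2, 0.9]
width: -0.2
```

Request:
{"op": "servo_tool", "data": {
  "targets": [
    [-1,[0,0,0.002],[0,0,0]],
    [-1,[0,0,0],[0,0,0]],
    [-1,[0,0,0],[0,0,0]]
  ]
}}

```text
clock: 5.6
eef_pos: [491.4, -114.8, 93.0]
tool_rot: [-0.0, 0.43, 0.903, -0.0]
contact_force: [-0.7, 0.3, 0.5]
width: 0.2
```

```bash
python3 - <<'E'
from h import *;from rig import *
s=sense();R=R_of(s)
f=grab_frame('side');w=grab_frame('wrist')
for k in(0,8,22):
  tip=np.array(s['eef_pos'])+R@[0,0,k];print(k,(proj(f,tip)-[215,175])*8,proj(w,tip))
print('tool x in wrist',proj(w,tip+R@[10,0,0])-proj(w,tip), 'btn px side',(proj(f,[491.5,-115,86])-[215,175])*8)
a=cv2.resize(f['image'][175:250,215:290],None,fx=8,fy=8,interpolation=cv2.INTER_CUBIC)
cv2.imwrite('pics/s3.png',a); cv2.imwrite('pics/w3.png',w['image'][150:300,180:400])
E
```

```text
0 [287.74163891 269.30192721] [260.23484847 242.27635396]
8 [287.68899647 287.99532517] [260.16202939 235.26957548]
22 [287.59799943 320.30849656] [260.04974082 224.46497293]
tool x in wrist [  0.02365341 -17.20749315] btn px side [288.06039889 286.07793946]
```

View pics/s3.png

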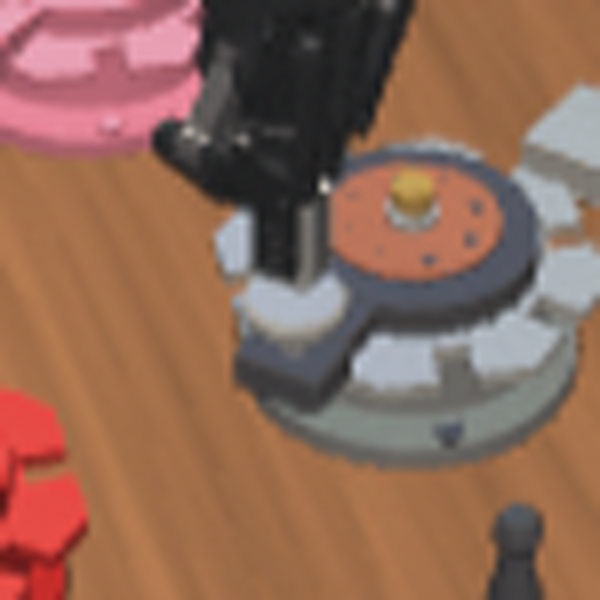

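The side crop shows the tips at about (295,278) in front of the button's back rim, with its centre at (293,303). The stem is still visible, so it is not pressed yet. The tips look about 10 mm higher than tcp_to_tips says, so I go on down guarded.

Request:
{"op": "servo_tool", "data": {
  "targets": [
    [-1,[0,0,0.002],[0,0,0]],
    [-1,[0,0,0.001],[0,0,0]],
    [-1,[0,0,0],[0,0,0]]
  ]
}}

```text
clock: 6.0
eef_pos: [491.3, -114.8, 89.8]
tool_rot: [-0.0, 0.43, 0.903, -0.0]
contact_force: [-0.3, -0.4, -0.3]
width: 0.2
```

Request:
{"op": "servo_tool", "data": {
  "targets": [
    [-1,[0,0,0.002],[0,0,0]],
    [-1,[0,0,0.001],[0,0,0]],
    [-1,[0,0,0],[0,0,0]]
  ]
}}

```text
clock: 6.3
eef_pos: [491.3, -114.8, 86.9]
tool_rot: [-0.0, 0.43, 0.903, -0.0]
contact_force: [0.7, -0.1, 0.5]
width: 0.0
```

```bash
python3 - <<'E'
from h import *;from rig import *
s=sense();R=R_of(s)
f=grab_frame('side');w=grab_frame('wrist');t=grab_frame('top')
a=cv2.resize(f['image'][185:235,225:285],None,fx=6.5,fy=6.5,interpolation=cv2.INTER_CUBIC)
b=cv2.resize(w['image'][150:275,200:350],(390,325))
c=cv2.resize(t['image'][165:235,230:340],(511,325),interpolation=cv2.INTER_CUBIC)
cv2.imwrite('pics/s4.png',np.vstack([np.hstack([a,b]),cv2.copyMakeBorder(c[:270],0,0,0,780-511,0)]))
E
```

```text
(no output)
```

View pics/s4.png

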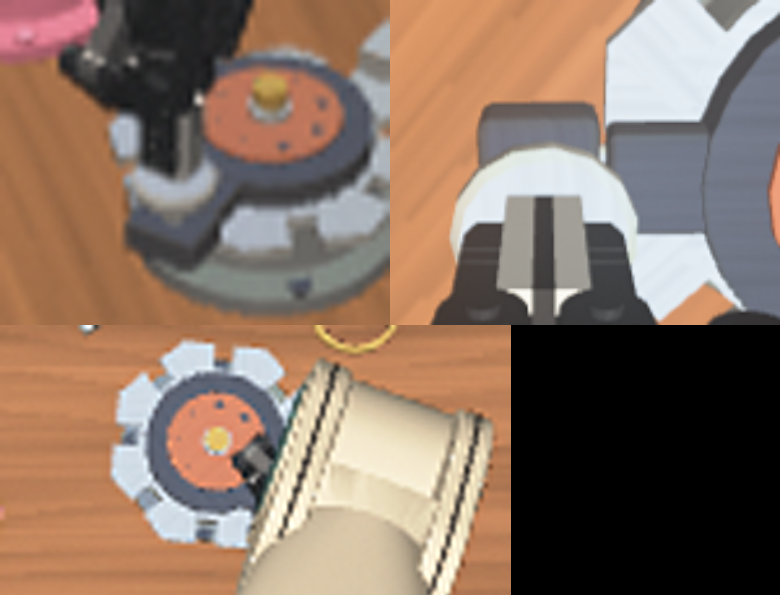

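The side inset shows the finger end at (170,172), still a few mm above the button centre at (172,186). The wrist inset shows it over the button. I continue guarded.

Request:
{"op": "servo_tool", "data": {
  "targets": [
    [-1,[0,0,0.002],[0,0,0]],
    [-1,[0,0,0.001],[0,0,0]],
    [-1,[0,0,0],[0,0,0]]
  ]
}}

```text
clock: 6.75
eef_pos: [491.7, -114.9, 84.3]
tool_rot: [0.0, 0.43, 0.903, 0.0]
contact_force: [0.5, 0.1, 1.6]
width: 0.2
```

Request:
{"op": "servo_tool", "data": {
  "targets": [
    [-1,[0,0,0.002],[0,0,0]],
    [-1,[0,0,0],[0,0,0]]
  ]
}}

```text
clock: 6.95
eef_pos: [491.8, -114.9, 82.2]
tool_rot: [0.0, 0.43, 0.903, -0.0]
contact_force: [0.1, 0.4, 3.5]
width: 0.1
```

Request:
{"op": "servo_tool", "data": {
  "targets": [
    [-1,[0,0,0.002],[0,0,0]],
    [-1,[0,0,0],[0,0,0]]
  ]
}}

```text
clock: 7.15
eef_pos: [491.8, -115.0, 80.2]
tool_rot: [0.0, 0.43, 0.903, -0.0]
contact_force: [0.1, -0.6, 4.1]
width: 0.2
```

Contact at TCP z of about 83.5 with about 3.5 N, as the spring should give. Now I press to about 9.5 mm.

Request:
{"op": "servo_tool", "data": {
  "targets": [
    [-1,[0,0,0.002],[0,0,0]],
    [-1,[0,0,0.001],[0,0,0]],
    [-1,[0,0,0],[0,0,0]]
  ]
}}

```text
clock: 7.45
eef_pos: [491.8, -115.0, 77.2]
tool_rot: [0.0, 0.43, 0.903, -0.0]
contact_force: [0.1, -0.0, 4.7]
width: -0.3
```

Request:
{"op": "servo_tool", "data": {
  "targets": [
    [-1,[0,0,0.002],[0,0,0]],
    [-1,[0,0,0.001],[0,0,0]],
    [-1,[0,0,0],[0,0,0]]
  ]
}}

```text
clock: 7.75
eef_pos: [491.9, -115.0, 74.4]
tool_rot: [0.0, 0.43, 0.903, -0.0]
contact_force: [-0.2, -0.7, 6.5]
width: -0.2
```

Request:
{"op": "servo_tool", "data": {
  "targets": [
    [-1,[0,0,0.001],[0,0,0]],
    [-1,[0,0,0],[0,0,0]]
  ]
}}

```text
clock: 7.95
eef_pos: [491.9, -115.0, 73.5]
tool_rot: [0.0, 0.43, 0.903, -0.0]
contact_force: [0.0, 0.7, 6.8]
width: -0.4
```

Request:
{"op": "servo_tool", "data": {
  "targets": [
    [-1,[0.0039,0.0001,0],[0,0,0.049]],
    [-1,[0.0039,0.0001,0],[0,0,0.049]],
    [-1,[0.0039,0.0001,0],[0,0,0.049]],
    [-1,[0,0,0],[0,0,0]]
  ]
}}

```text
clock: 8.35
eef_pos: [485.1, -105.3, 73.6]
tool_rot: [0.0, 0.496, 0.868, -0.0]
contact_force: [-1.0, -0.1, 6.7]
width: 0.2
```

```bash
python3 - <<'E'
from h import *;from rig import *
w=grab_frame('wrist');cv2.imwrite('pics/w5.png',w['image'][80:300,150:512])
E
```

```text
(no output)
```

View pics/w5.png

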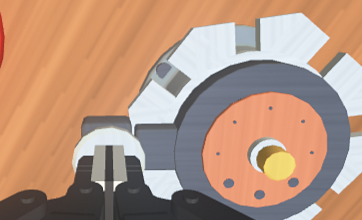

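The wrist crop shows the arm still level in the image, with the plate's notches turned relative to it, so the table follows the fingers. I carry on to 45°.

Request:
{"op": "servo_tool", "data": {
  "targets": [
    [-1,[0.0039,0.0001,0],[0,0,0.049]],
    [-1,[0.0039,0.0001,0],[0,0,0.049]],
    [-1,[0.0039,0.0001,0],[0,0,0.049]],
    [-1,[0.0039,0.0001,0],[0,0,0.049]],
    [-1,[0.0039,0.0001,0],[0,0,0.049]],
    [-1,[0.0039,0.0001,0],[0,0,0.049]],
    [-1,[0.0039,0.0001,0],[0,0,0.049]],
    [-1,[0.0039,0.0001,0],[0,0,0.049]],
    [-1,[0.0039,0.0001,0],[0,0,0.049]],
    [-1,[0.0039,0.0001,0],[0,0,0.049]],
    [-1,[0.0039,0.0001,0],[0,0,0.049]],
    [-1,[0.0039,0.0001,0],[0,0,0.049]],
    [-1,[0.0039,0.0001,0],[0,0,0.049]],
    [-1,[0,0,0],[0,0,0]],
    [-1,[0,0,0],[0,0,0]]
  ]
}}

```text
clock: 9.9
eef_pos: [474.4, -56.2, 73.5]
tool_rot: [-0.0, 0.743, 0.67, 0.0]
contact_force: [-0.9, 0.7, 6.4]
width: 0.1
```

```bash
python3 - <<'E'
from h import *;from rig import *
s=sense();print(s['eef_pos'],s['contact_force'],s['q']);p=np.array(s['eef_pos'])
a0=np.arctan2(-115+63.6,491.8-552.8);a=np.arctan2(p[1]+63.6,p[0]-552.8);print('turned',(a0-a)%(2*np.pi),np.hypot(p[0]-552.8,p[1]+63.6))
w=grab_frame('wrist');cv2.imwrite('pics/w6.png',cv2.resize(w['image'][80:300,150:512],None,fx=2,fy=2))
E
```

```text
[474.35319506 -56.21281114  73.45640326] [-0.91132126  0.66776756  6.37140484] [-2.53674374e-01  1.60406034e-01 -5.34673922e-01  8.75589745e-01
  4.48039056e-04  1.41993324e+00]
turned 0.7940869371314623 78.79385613527114
```

View pics/w6.png

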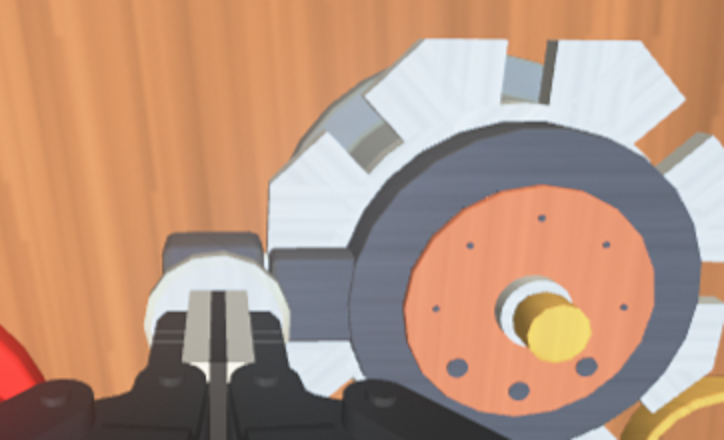

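The wrist crop shows the arm still level and the notch pattern back as at the start: flat edge upright at column 270, next notch at (525,75). So it has turned 45°. I lift slowly and check that the spring force follows the fingers up past the 7 mm point.

Request:
{"op": "servo_tool", "data": {
  "targets": [
    [-1,[0,0,-0.002],[0,0,0]],
    [-1,[0,0,-0.002],[0,0,0]],
    [-1,[0,0,-0.002],[0,0,0]],
    [-1,[0,0,-0.001],[0,0,0]],
    [-1,[0,0,0],[0,0,0]],
    [-1,[0,0,0],[0,0,0]]
  ]
}}

```text
clock: 10.55
eef_pos: [474.3, -56.4, 80.0]
tool_rot: [-0.0, 0.743, 0.67, 0.0]
contact_force: [0.4, 1.0, 4.3]
width: -0.1
```

At z = 80 the force is 4.3 N, as it was on the way down, so the tooth is rising into the notch. I lift clear.

Request:
{"op": "servo_tool", "data": {
  "targets": [
    [-1,[0,0,-0.002],[0,0,0]],
    [-1,[0,0,-0.003],[0,0,0]],
    [-1,[0,0,-0.01],[0,0,0]],
    [-1,[0,0,-0.03],[0,0,0]],
    [-1,[0,0,-0.04],[0,0,0]],
    [-1,[0,0,-0.04],[0,0,0]],
    [-1,[0,0,-0.03],[0,0,0]],
    [-1,[0,0,0],[0,0,0]],
    [-1,[0,0,0],[0,0,0]]
  ]
}}

```text
clock: 11.45
eef_pos: [474.3, -56.6, 235.8]
tool_rot: [0.001, 0.743, 0.67, 0.0]
contact_force: [-0.1, 0.3, -1.1]
width: -0.0
```

```bash
python3 - <<'E'
from h import *;from rig import *
s=sense();print(s['clock'],s['eef_pos'],s['contact_force'])
w=grab_frame('wrist');f=grab_frame('side')
a=cv2.resize(f['image'][180:250,215:295],(457,400),interpolation=cv2.INTER_CUBIC)
b=w['image'][60:350,160:500]
b=cv2.resize(b,None,fx=1,fy=1);b=cv2.copyMakeBorder(b,0,110,0,0,0)
cv2.imwrite('pics/end.png',np.hstack([a,b]))
E
```

```text
11.45 [474.3010194  -56.61086115 235.79865941] [-0.13508891  0.27936568 -1.09846132]
```

View pics/end.png

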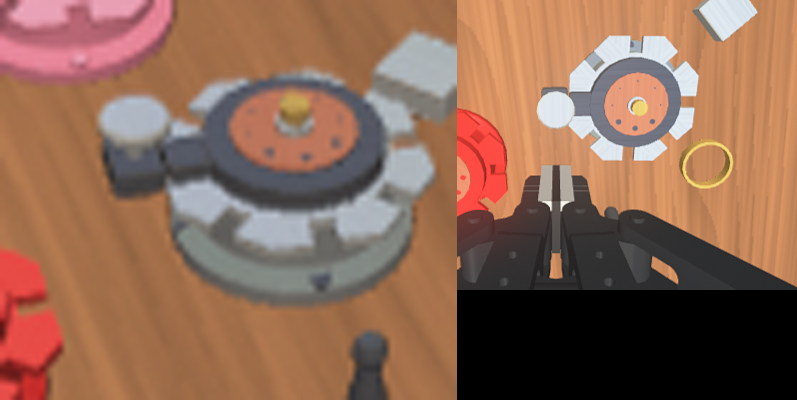

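The side view shows the arm at the next notch clockwise, with the button at (134,118) standing up on its visible stem. Punch, bangle and block are in place and nothing is being touched. I hand in.

```bash
python3 -c "
from rig import *
print(hand_in())"
```

```text
the job is handed in; nothing more can be done
None
```

I pressed the grey table's plunger with the shut fingertips to about 10 mm at roughly 7 N. I then turned the table 45° clockwise by moving the fingers round the arc with it, lifted straight off to 235 mm and handed in at about 11.5 s.

**Last checks:**
- **Turn:** the tool's path gave a turn of about 0.79 rad, and the wrist picture showed the notch pattern back in line with the arm.
- **Plunger:** the spring force followed the fingers up past the 7 mm point (4.3 N near full height, about the same as on the way down). The last picture shows the button standing up on its stem at the next notch. I judged the plunger's final height from that picture and did not measure it.
- **Bystanders:** the punch, bangle and block look untouched, and the tool is clear of everything. I did not look at the other bystanders again, but the arm kept high on its way past them.

**Disagreements:**
- **Contact height:** contact came about 20 mm lower than the stated 22 mm `tcp_to_tips` implied, so I went down by force instead.
- **Side camera:** it put the button about 6–7 mm off in y from the top and wrist cameras, and I went by those two.

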